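# Pulse the shop's herb mill with its bayonet lid

### The arm

A 6-joint arm with a two-finger parallel gripper is mounted at the origin on the work surface. World frame = base frame: x ahead of the robot, y to its left, z up, the work surface at z = 0. Lengths are in m, angles in rad, forces in N, time in s.
With the tool pointing down it reaches from about 0.35 to 0.95 m from the base axis. Payload 17.4 kg.
Tool frame: the origin (TCP) lies between the finger pads, 19 mm behind the fingertips; this is the grasp point; z points along the fingers, y is the line along which they close (so a half turn about z gives the same grasp; the last joint's range is limited). The gripper opens to 93 mm and grips with 3 to 60 N. Pads are 15 mm wide; open, the fingers measure 128 mm over their backs; the gripper's body (75 mm by 188 mm) begins 65 mm behind the grasp point.
Start: joints at [-1.156, 0.116, 1.442, -0, 1.584, -0.038], TCP at [0.295, -0.607, 0.237] pointing down, gripper open.
Joint ranges: [-2.83, 2.83], [-0.83, 2.19], [0.07, 2.5], [-1.14, 4.28], [0.01, 3], [-2.97, 2.97]. Speed limits (rad/s): [1.89, 1.89, 2.22, 3.14, 3.14, 3.14].

### API

Orientations are given as a unit quaternion [x, y, z, w].
In Python, from bench import bot gives the robot as it stands.
- The arm moves only by the tool move_tool, called after ">>>" by a JSON object that holds its "api" and its "payload", one argument or row to a line. Schema: {"type":"object","properties":{"deltas":{"type":"array","items":{"type":"array","prefixItems":[{"type":"array","items":{"type":"number"},"minItems":3,"maxItems":3},{"type":"array","items":{"type":"number"},"minItems":3,"maxItems":3}],"minItems":2,"maxItems":2},"minItems":1,"maxItems":12},"aperture":{"type":"number"},"grip_n":{"type":"number"},"only":{"type":"string"},"quiet":{"type":"boolean"},"lines":{"type":"string"}},"required":["deltas"],"additionalProperties":false}. deltas is a list of rows, 1 to 12 of them, each written [[dx, dy, dz], [rx, ry, rz]]: dx, dy, dz in fractions of the full range, 1 being 0.25 m, then a rotation vector rx, ry, rz in parts of the range, where 1.0 means pi/2 rad; each row shifts and turns the commanded pose from where the row before left it, along the tool's axes as they then stand; what a row does not reach is not made up. A row lasts 1/10 s, in which the tool goes at most 0.05 m and 0.15 rad, less where a joint would pass 70% of its speed; a pose out of reach is approached as far as the arm can. aperture is the opening from 0.0 (shut) to 1.0 (fully open), set as the call begins (left out keeps the last). The fingers move at their own pace and stop on an object; grip_n is the grip in N (left out, the last holds). Time passes only in rows, so rows that do not move let the fingers close. The tool returns the time, the measured TCP pose, the force, the opening and the grip force at its end. only (a regular expression) keeps the lines of the reply that match it, lines (a string "A,B") keeps lines A to B, and quiet returns only ok. No shift or turn number may pass 1 either way. Input that does not fit is refused with a message, and nothing moves.
- bot.get_obs(): the state, without advancing time (a new reading comes with each control period).
- bot.snapshot(name): name is "side" or "top" or "wrist"; returns the picture (480x640x3 uint8, red, green, blue); there is no depth.
- bot.camera_params(name): a dict with "fx", "fy", "cx", "cy" (pixels), "R" (3x3) and "t" (3): a world point X has camera coordinates R X + t. Camera axes: x right, y down, z forward; pixel columns grow to the right and rows downward; lengths in m; the calibration is good to about 2 mm. A picture is of the moment at which its call begins: read the wrist's pose just before it. camera_params takes no time and is no camera call; for the wrist camera it gives the pose at the moment of the call.
- bot.finish_job(): hands the job in; it is judged then, once.
The state is a dict: "clock": time; "qpos": joint angles; "dq": joint speeds; "effort": joint torques, N m; "tcp_pos": TCP position; "tcp_rot": TCP orientation; "contact_force": force on the tool from outside, world axes, zero at the start; "torque": the same for the moment, N m; "opening": opening from 0.0 (shut) to 1.0 (fully open); "grip_force": force on a finger pad.
Only numpy, scipy, OpenCV 4.12 (cv2) and the standard library are available. Lean on these libraries where they do the work, as an engineer would, in place of code of your own. Each camera call takes 0.05 s, during which the arm holds its last target. There are 200 camera calls.

### The job

Pull open the drawer of the small chest on the shop counter and take out the orange mill lid. Set the lid into the mouth of the herb mill with its wing in line with the white marks, push it fully home, then twist it clockwise (seen from above) half-way to the lock, so that the wing points at the green marks, and keep it there against its spring: do not let it click into the lock at the red marks. Finish while still gripping the lid and holding it on the green marks; leave the bottle, tin, plant and candle alone.

Things in the scene. Friction and masses are not known exactly. Their poses are not given: they have to be found in the camera images.
- chest: Fixed wooden chest with one white-fronted drawer: 220 deep (x), 240 wide (y), 100 mm high. Origin: centre of its underside, on the table. The drawer slides out along the chest's own -x (roughly towards the robot). Inside, the drawer is 175 long by 198 mm wide; heights above the table: floor 22, side walls' top 78, front's top 88 mm.
- chest_drawer0 (a joint): Drawer slide: 0 = shut, grows in metres as the drawer is pulled out, stop at 0.150. It starts nearly shut. About 1 N of friction plus light damping. The lid's axis is 63 to 90 mm behind the outer face of the drawer's front; with the drawer out by 0.125 the lid can be taken from above.
- chest_drawer0_handle (a point): Middle of the drawer's handle, a dark steel bar 11 mm thick and 120 mm long, level, along the chest's y axis; its middle line is 35 mm in front of the drawer's front, 62 mm above the table. It moves with the drawer.
- lid: Loose orange bayonet lid, about 120 g, 52 mm high, upright in the drawer. Origin: centre of its underside. Grey plug, 47 mm diameter, 14 high, foot chamfered; two lugs at its foot along the lid's +x and -x (10 wide, 6 high, reaching 30 mm from the axis). Orange cover plate, 66 mm diameter, from 14 to 22 mm. Wing grip along x, 52 long, 16 thick, from 22 to 52 mm. A half turn makes no difference.
- lid_grip (a point): Point on the lid's axis in the middle of the wing, 44 mm above the lid's underside: a TCP here leaves fingertips (19 mm further) just above the cover plate. The wing's flat sides face the lid's +y and -y. A white line runs along the wing's top.
- mill: Fixed electric herb mill: white foot, 120 mm diameter, and aluminium cup, 88 mm diameter. Origin: centre of its underside. Marks on the collar, each colour twice, 180 degrees apart: green (half-way) along the mill's +x and -x; white (entry notches) 45 degrees counter-clockwise of green seen from above; red (lock) 45 degrees clockwise of green. The lid enters with its x along white.
- mill_mouth (a point): Centre of the mouth at the collar top, 130 mm above the table. Opening of 50 mm diameter in a collar 6 mm thick, with two notches 14 mm wide reaching 32 mm from the axis at the white marks. Fully home, the lid's cover plate lies on the collar: the lid's underside is 14 mm below this point, its lugs free to turn under the collar.
- switch_ring (a joint): Sprung ring under the collar, pushed by the lid's lugs: 0 = at rest, grows in rad as the lid turns clockwise. The lugs meet it after 5 degrees, so it reads about 0.09 less than the lid's turn from white: about 0.70 on green. Its spring (0.024 N m at 0, 0.052 at 0.7) turns the lid back if let go. From about 1.06 a ball catch also resists; at about 1.16 it clicks.
- lotion: Bystander: white bottle, 52 mm diameter, 140 mm high, origin under its centre.
- tin: Bystander: flat aluminium tin, 72 mm diameter, 30 mm high, origin under its centre.
- plant: Bystander: small green plant in a terracotta pot, 80 mm diameter, about 110 mm high, origin under its centre.
- candle: Bystander: white candle jar with wooden cap, 64 mm diameter, 75 mm high, origin under its centre.

How it is judged:
On the way, in this order (a step that is already met when the one before it is completed fails the run):
1. the drawer is pulled open (value of joint chest_drawer0 above 0.09 m), for 0.2 s.
2. the lid is lifted clear of the chest in the gripper (height (world z) of lid above 0.1 m and contact force between the fingers and lid above 1 N), for 0.2 s.
3. the lid is fully home in the mill's mouth, not yet turned as far as the green marks (horizontal distance between lid and mill_mouth below 0.004 m and z of lid in the frame of mill below 0.1195 m and angle between lid's own z axis and vertical below 0.1 rad and value of joint switch_ring below 0.4 rad), for 0.1 s.
At the end, for the whole second after the job is handed in: The lid is home in the mill's mouth (centred within 4 mm, underside no more than 3.5 mm above its seat, upright within 0.1 rad), still, its wing within 0.15 rad (8.6 degrees) of the green marks with the switch ring pushed round (0.45 to 0.95 rad) against its spring, and the fingers still grip it (angle between the x axis of lid and the x axis of mill, either way round below 0.15 rad and value of joint switch_ring between 0.45 and 0.95 rad and horizontal distance between lid and mill_mouth below 0.004 m and z of lid in the frame of mill between 0.112 and 0.1195 m and angle between lid's own z axis and vertical below 0.1 rad and angular speed of lid below 0.2 rad/s and contact force between the fingers and lid above 1 N); the arm keeps its last pose, push and grip.
It fails at once if the lid clicked into the lock (value of joint switch_ring above 1.16 rad).
It fails at once if a bystander was disturbed (distance of any of lotion, tin, plant, candle from where it was at the start of the episode above 0.03 m).
It also fails if it takes over 72 s, if anything falls off the work surface, if the arm or the gripper's body presses on something with over 40 N, if the wrist force passes 120 N, or if a joint passes its speed limit or range.

## Working session

There is one attempt and no reset: what is moved stays moved. The work goes in short steps, Python scripts to look and compute and a tool call to move; the robot and the scene stay as the last step left them, time stands still between calls to the robot, and variables do not carry over. Pictures are saved under pics/ and viewed, at most 10 in all, crops included, and the job is handed in when it is done.

```bash
ls; mkdir -p pics; cat > h.py <<'E'
import numpy as np, cv2
from bench import bot
def snap(c,n):
    p=bot.camera_params(c); im=bot.snapshot(c); cv2.imwrite(f'pics/{n}.png',cv2.cvtColor(im,cv2.COLOR_RGB2BGR)); return im,p
def ray(p,u,v):
    R=np.array(p['R']);t=np.array(p['t']);d=R.T@np.array([(u-p['cx'])/p['fx'],(v-p['cy'])/p['fy'],1]);return -R.T@t,d
def onz(p,u,v,z):
    o,d=ray(p,u,v);return o+d*(z-o[2])/d[2]
def proj(p,X):
    c=np.array(p['R'])@np.array(X)+p['t'];return c[0]/c[2]*p['fx']+p['cx'],c[1]/c[2]*p['fy']+p['cy']
E
python3 - <<'E'
from h import *
for c in('top','side'):
    im,p=snap(c,c+'0');print(c,-np.array(p['R']).T@p['t'],p['fx'],np.round(p['R'],2).tolist())
print(bot.get_obs())
E
```

```text
bench.py
pics
top [0.4054095  0.01311805 1.55584621] 520.8286870373622 [[-0.02, -1.0, 0.01], [-0.98, 0.02, -0.17], [0.17, -0.02, -0.98]]
side [0.11679279 0.92498304 0.73116986] 487.8750018449616 [[-0.87, -0.49, 0.01], [-0.25, 0.44, -0.86], [0.42, -0.75, -0.51]]
{'clock': 0.1, 'qpos': array([-1.15580227e+00,  1.16482832e-01,  1.44219402e+00, -1.01536965e-05,
        1.58400440e+00, -3.77916925e-02]), 'dq': array([ 0.00027896, -0.00213067, -0.00297778, -0.00136791, -0.00154988,
       -0.00042617]), 'effort': array([ 2.13481311e-03, -7.22889447e+01, -6.23865294e+01,  7.81356473e-02,
        2.27146765e-02, -9.54424218e-05]), 'tcp_pos': array([ 0.29522375, -0.60683796,  0.23675153]), 'tcp_rot': array([ 9.74482272e-01,  2.24463816e-01, -1.07035152e-04, -5.33699603e-04]), 'contact_force': array([-0.52066279,  0.18485652,  0.60433828]), 'torque': array([-0.01009823, -0.04422131,  0.03029998]), 'grip_force': 0.0, 'opening': 1.000259839279348}
```

View pics/top0.png

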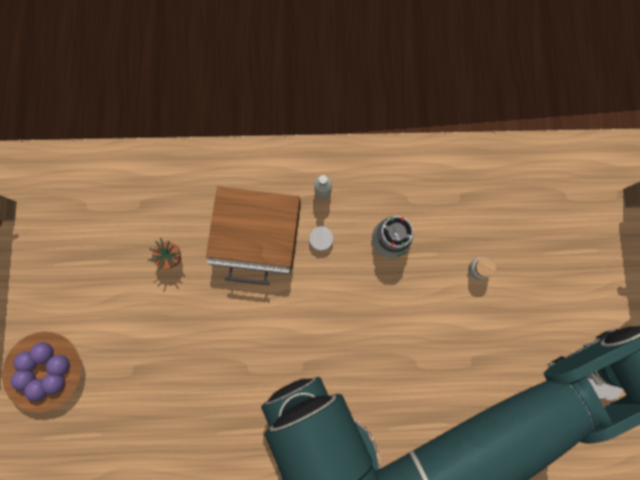

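View pics/side0.png

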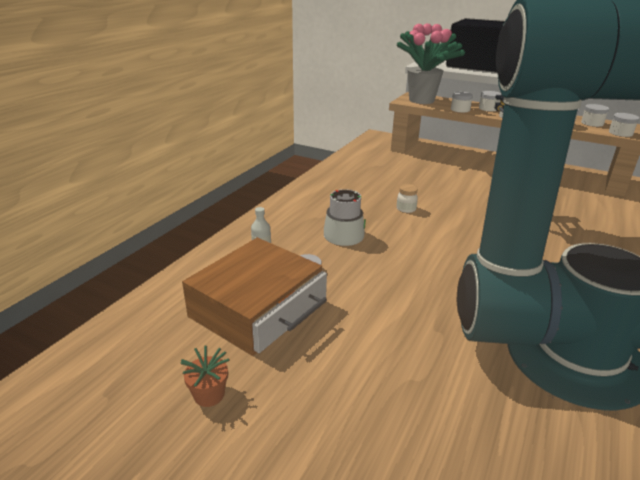

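The top view shows the chest top with corners near (217,186), (300,196), (291,270) and (208,263). The handle bar runs about (227,279)–(270,283) and the mill mouth is near (397,233). The side view agrees, with the handle near (303,313) and the mill at (345,200).

```bash
python3 - <<'E'
from h import *
p=bot.camera_params('top'); im=cv2.cvtColor(cv2.imread('pics/top0.png'),cv2.COLOR_BGR2RGB)
for u,v in[(217,186),(300,196)]: print('corner',onz(p,u,v,.1))
hsv=cv2.cvtColor(im,cv2.COLOR_RGB2HSV)
m=np.zeros(im.shape[:2],np.uint8); m[272:288,215:285]=(im[272:288,215:285].max(2)<85)
n,l,s,c=cv2.connectedComponentsWithStats(m); 
for i in range(1,n):
  if s[i,4]>10: print('dark',s[i],c[i],onz(p,*c[i],.062))
v,u=np.nonzero(m); 
vv=im[274:288,225:275].max(2); r=cv2.minAreaRect(np.argwhere(m)[:,::-1].astype(np.float32)); print(r)
for q in cv2.boxPoints(r): print(onz(p,*q,.062))
for q in[(397,233),(320,239),(323,181),(483,267),(166,255)]: print(q,onz(p,*q,{397:.13,320:.03,323:.14,483:.075,166:.08}[q[0]]))
cr=cv2.resize(im[200:280,350:450],None,fx=7,fy=7,interpolation=cv2.INTER_CUBIC)
cv2.imwrite('pics/mill.png',cr[:,:,::-1])
# chest front top edge: orientation from white/wood edges
E
```

```text
corner [0.78850387 0.303356   0.1       ]
corner [0.75382353 0.06569715 0.1       ]
dark [225 272  44  13 203] [247.6453202 279.4679803] [0.52153352 0.22031076 0.062     ]
((246.5, 278.0), (12.0, 43.0), 90.0)
[0.54440914 0.28503127 0.062     ]
[0.54149572 0.16215592 0.062     ]
[0.50724331 0.16232375 0.062     ]
[0.51017887 0.28470838 0.062     ]
(397, 233) [ 0.63522993 -0.20308586  0.13      ]
(320, 239) [0.63855818 0.01106096 0.03      ]
(323, 181) [ 0.78600208 -0.00086475  0.14      ]
(483, 267) [ 0.54005957 -0.45291183  0.075     ]
(166, 255) [0.59500609 0.4493325  0.08      ]
```

View pics/mill.png

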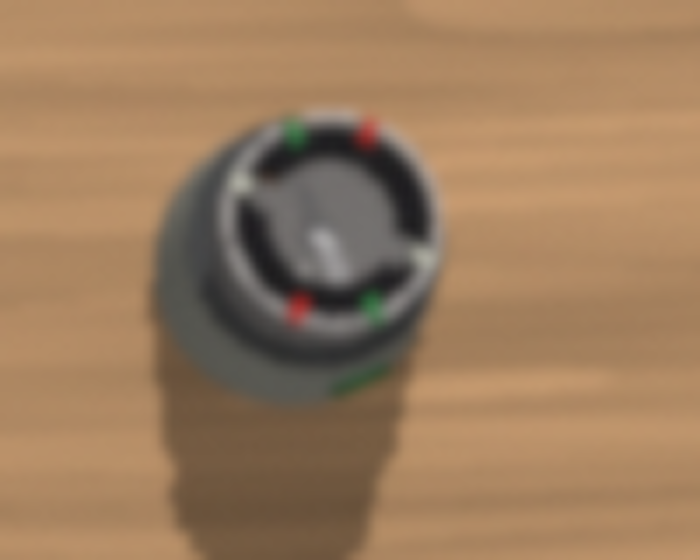

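```bash
cat >> h.py <<'E'
from scipy.spatial.transform import Rotation as Ro
def go(xyz,phi=None):
    o=bot.get_obs();R=Ro.from_quat(o['tcp_rot']).as_matrix();d=np.array(xyz)-o['tcp_pos']
    print('now',o['tcp_pos'].round(4),'phi',np.arctan2(R[1,0],R[0,0]).round(4),'tilt',R[:,2].round(4),'q6',o['qpos'][5].round(3),'t',o['clock'])
    print('tool d',(R.T@d).round(4),'dist',np.linalg.norm(d).round(3))
    if phi is not None:
        T=np.array([[np.cos(phi),np.sin(phi),0],[np.sin(phi),-np.cos(phi),0],[0,0,-1]])
        print('rotvec',Ro.from_matrix(R.T@T).as_rotvec().round(4), 'after rot, tool d',(T.T@d).round(4))
E
python3 - <<'E'
from h import *
p=bot.camera_params('wrist');R=np.array(p['R']);print('cam pos',-R.T@p['t'],'axes',R.round(2).tolist(),p['fx'])
go((.52,-.25,.36),1.426)
E
```

```text
cam pos [ 0.35727724 -0.57701567  0.38407009] axes [[0.44, -0.9, -0.0], [-0.87, -0.42, 0.25], [-0.22, -0.11, -0.97]] 349.962988034214
now [ 0.2952 -0.6068  0.2368] phi 0.4528 tilt [-4.e-04  1.e-03 -1.e+00] q6 -0.038 t 0.1
tool d [ 0.3582 -0.2227 -0.123 ] dist 0.439
rotvec [-1.000e-03 -6.000e-04 -9.732e-01] after rot, tool d [ 0.3855  0.1709 -0.1232]
```

Units first: shifts go in shares of 0.25 m and turns go in shares of pi/2 rad. So 0.0358 m is 0.1432, -0.0223 m is -0.0892.

>>> {"api": "move_tool", "payload": {
  "deltas": [
    [[0.1432,-0.0892,-0.0492],[0,0,0]],
    [[0.1432,-0.0892,-0.0492],[0,0,0]],
    [[0.1432,-0.0892,-0.0492],[0,0,0]],
    [[0.1432,-0.0892,-0.0492],[0,0,0]],
    [[0.1432,-0.0892,-0.0492],[0,0,0]],
    [[0.1432,-0.0892,-0.0492],[0,0,0]],
    [[0.1432,-0.0892,-0.0492],[0,0,0]],
    [[0.1432,-0.0892,-0.0492],[0,0,0]],
    [[0.1432,-0.0892,-0.0492],[0,0,0]],
    [[0.1432,-0.0892,-0.0492],[0,0,0]]
  ]
}}

```text
clock: 1.1
tcp_pos: [0.5202, -0.2482, 0.3608]
tcp_rot: [0.974, 0.224, -0.0, -0.0]
contact_force: [0.8, 0.3, -0.8]
opening: 0.996
grip_force: 0.0
```

>>> {"api": "move_tool", "payload": {
  "deltas": [
    [[0,0,0],[0,0,-0.0885]],
    [[0,0,0],[0,0,-0.0885]],
    [[0,0,0],[0,0,-0.0885]],
    [[0,0,0],[0,0,-0.0885]],
    [[0,0,0],[0,0,-0.0885]],
    [[0,0,0],[0,0,-0.0885]],
    [[0,0,0],[0,0,-0.0885]],
    [[0,0,0],[0,0,0]],
    [[0,0,0],[0,0,0]]
  ]
}}

```text
clock: 2.0
tcp_pos: [0.5196, -0.2498, 0.3602]
tcp_rot: [0.758, 0.652, -0.0, -0.0]
contact_force: [-0.4, 1.1, 0.6]
opening: 0.997
grip_force: 0.0
```

```bash
python3 - <<'E'
from h import *
snap('wrist','w1'); go((.50,.22,.3),1.426)
p=bot.camera_params('wrist');print(proj(p,(.635,-.203,.13)))
E
```

```text
now [ 0.5196 -0.2498  0.3603] phi 1.4218 tilt [-2.e-04  1.e-04 -1.e+00] q6 -0.343 t 2.05
tool d [ 0.4617 -0.0892  0.0603] dist 0.474
rotvec [-0.0003 -0.0001 -0.0042] after rot, tool d [ 0.4621 -0.0872  0.0603]
(np.float64(426.07699978138663), np.float64(151.65774191852773))
```

View pics/w1.png

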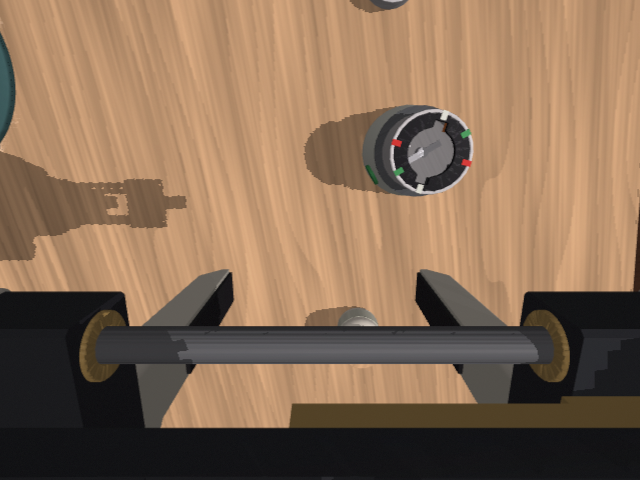

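The wrist view shows the mill collar near (431,152). The white marks are at about (444,116) and (420,187), green at (467,133) and (399,171), and red at (396,143) and (467,163).

```bash
cat >> h.py <<'E'
def mill(im,p,z=.13,box=None):
    hsv=cv2.cvtColor(im,cv2.COLOR_RGB2HSV).astype(int);H,S,V=hsv[...,0],hsv[...,1],hsv[...,2]
    masks={'green':(H>45)&(H<90)&(S>110)&(V>60),'red':((H<6)|(H>174))&(S>150)&(V>90),'white':(S<40)&(V>190)}
    x0,y0,x1,y1=box; out={}
    for k,m in masks.items():
        mm=np.zeros(m.shape,np.uint8);mm[y0:y1,x0:x1]=m[y0:y1,x0:x1]
        n,l,s,c=cv2.connectedComponentsWithStats(mm)
        out[k]=[(onz(p,*c[i],z)[:2].round(4).tolist(),int(s[i,4]),c[i].round(1).tolist()) for i in range(1,n) if s[i,4]>12]
    return out
E
python3 - <<'E'
from h import *
p=bot.camera_params('wrist');im=cv2.imread('pics/w1.png')[:,:,::-1].copy()
for k,v in mill(im,p,.13,(385,105,478,198)).items():
    for q in v: print(k,q)
E
```

```text
green ([0.6761, -0.1907], 47, [464.8, 133.5])
green ([0.6048, -0.2184], 48, [398.8, 170.7])
red ([0.6052, -0.1891], 57, [396.5, 142.5])
red ([0.6755, -0.2202], 55, [465.7, 162.4])
white ([0.6455, -0.1704], 213, [433.8, 117.7])
white ([0.6817, -0.2054], 56, [470.9, 147.1])
white ([0.5992, -0.2026], 45, [392.0, 156.4])
white ([0.6291, -0.203], 21, [420.5, 152.5])
white ([0.661, -0.2391], 91, [452.9, 182.3])
white ([0.6109, -0.233], 39, [405.8, 183.6])
white ([0.6269, -0.2417], 57, [421.3, 189.4])
```

In the tool's units: 0.0462 m is 0.1848, -0.009 m is -0.036, -0.004 rad is -0.0025.

>>> {"api": "move_tool", "payload": {
  "deltas": [
    [[0.1848,-0.036,0.024],[0,0,0]],
    [[0.1848,-0.036,0.024],[0,0,0]],
    [[0.1848,-0.036,0.024],[0,0,0]],
    [[0.1848,-0.036,0.024],[0,0,0]],
    [[0.1848,-0.036,0.024],[0,0,0]],
    [[0.1848,-0.036,0.024],[0,0,0]],
    [[0.1848,-0.036,0.024],[0,0,0]],
    [[0.1848,-0.036,0.024],[0,0,0]],
    [[0.1848,-0.036,0.024],[0,0,0]],
    [[0.1848,-0.036,0.024],[0,0,0]],
    [[0,0,0],[0,0,-0.0025]],
    [[0,0,0],[0,0,0]]
  ],
  "aperture": 0.25
}}

```text
clock: 3.25
tcp_pos: [0.4971, 0.221, 0.3001]
tcp_rot: [0.755, 0.655, -0.0, -0.0]
contact_force: [-0.1, -0.0, -0.7]
opening: 0.252
grip_force: 0.0
```

```bash
python3 - <<'E'
from h import *
snap('wrist','w2'); go((.50,.22,.3),1.426)
p=bot.camera_params('wrist');print(proj(p,(.5215,.2203,.062)))
E
```

```text
now [0.4974 0.2201 0.3005] phi 1.4285 tilt [-1.e-04 -3.e-04 -1.e+00] q6 0.512 t 3.3
tool d [0.0003 0.0026 0.0005] dist 0.003
rotvec [-0.0001  0.0003  0.0025] after rot, tool d [0.0003 0.0026 0.0005]
(np.float64(345.3374932888184), np.float64(206.77096147114594))
```

View pics/w2.png

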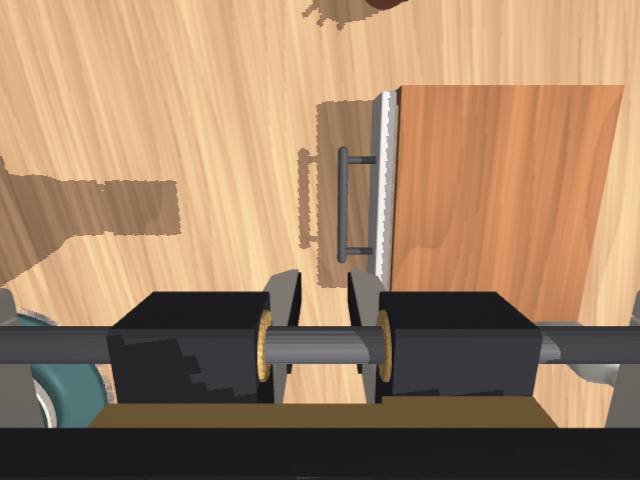

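The wrist view shows the handle bar nearly vertical at u≈343, from v≈148 to v≈262. The drawer front is at u≈380.

```bash
python3 - <<'E'
from h import *
p=bot.camera_params('wrist');im=cv2.imread('pics/w2.png')
m=np.zeros(im.shape[:2],np.uint8);m[140:268,332:352]=im[140:268,332:352].max(2)<95
n,l,s,c=cv2.connectedComponentsWithStats(m);i=1+s[1:,4].argmax();print(s[i])
P=np.array([onz(p,u,v,.062)[:2] for v,u in np.argwhere(l==i)])
r=cv2.minAreaRect((P*1000).astype(np.float32));print(r);c0=np.array(r[0])/1000
vx=cv2.fitLine(P.astype(np.float32)*1000,cv2.DIST_L2,0,.01,.01).ravel();print(vx,'phi',np.arctan2(vx[1],vx[0]))
go((c0[0],c0[1],.066),np.arctan2(abs(vx[1]),vx[0]*np.sign(vx[1])))
E
```

```text
[337 146  10 117 483]
((515.8424072265625, 221.5419921875), (130.2621612548828, 8.45125675201416), 80.65531158447266)
[1.3975647e-01 9.9018592e-01 5.1575043e+02 2.2518355e+02] phi 1.4305809
now [0.4974 0.2201 0.3005] phi 1.4285 tilt [-1.e-04 -3.e-04 -1.e+00] q6 0.512 t 3.3
tool d [0.0041 0.0181 0.2345] dist 0.235
rotvec [-0.0001  0.0003 -0.002 ] after rot, tool d [0.004  0.0181 0.2345]
```

In the tool's units: 0.04 m is 0.16, 0.018 m is 0.072.

>>> {"api": "move_tool", "payload": {
  "deltas": [
    [[0.016,0.072,0],[0,0,0]],
    [[0,0,0.16],[0,0,0]],
    [[0,0,0.16],[0,0,0]],
    [[0,0,0.16],[0,0,0]],
    [[0,0,0.16],[0,0,0]],
    [[0,0,0.08],[0,0,0]],
    [[0,0,0.08],[0,0,0]],
    [[0,0,0.068],[0,0,0]],
    [[0,0,0.068],[0,0,0]],
    [[0,0,0],[0,0,0]]
  ]
}}

```text
clock: 4.3
tcp_pos: [0.5151, 0.2208, 0.0643]
tcp_rot: [0.756, 0.655, -0.001, -0.0]
contact_force: [0.1, 0.6, 0.2]
opening: 0.251
grip_force: 0.0
```

>>> {"api": "move_tool", "payload": {
  "deltas": [
    [[0,0,0],[0,0,0]],
    [[0,0,0],[0,0,0]],
    [[0,0,0],[0,0,0]],
    [[0,0,0],[0,0,0]],
    [[0,0,0],[0,0,0]]
  ],
  "aperture": 0,
  "grip_n": 20
}}

```text
clock: 4.8
tcp_pos: [0.5163, 0.2219, 0.0675]
tcp_rot: [0.755, 0.656, 0.001, 0.0]
contact_force: [-0.2, -0.1, 7.2]
opening: 0.111
grip_force: 20.0
```

In the tool's units: -0.012 m is -0.048, -0.01 m is -0.04.

>>> {"api": "move_tool", "payload": {
  "deltas": [
    [[0,-0.048,0],[0,0,0]],
    [[0,-0.048,0],[0,0,0]],
    [[0,-0.048,0],[0,0,0]],
    [[0,-0.048,0],[0,0,0]],
    [[0,-0.048,0],[0,0,0]],
    [[0,-0.048,0],[0,0,0]],
    [[0,-0.048,0],[0,0,0]],
    [[0,-0.048,0],[0,0,0]],
    [[0,-0.048,0],[0,0,0]],
    [[0,-0.048,0],[0,0,0]],
    [[0,-0.04,0],[0,0,0]],
    [[0,0,0],[0,0,0]]
  ]
}}

```text
clock: 6.0
tcp_pos: [0.3865, 0.2403, 0.0675]
tcp_rot: [0.755, 0.656, 0.001, 0.0]
contact_force: [-1.2, -3.2, 6.9]
opening: 0.108
grip_force: 20.0
```

>>> {"api": "move_tool", "payload": {
  "deltas": [
    [[0,0,0],[0,0,0]],
    [[0,0,0],[0,0,0]]
  ],
  "aperture": 0.25
}}

```text
clock: 6.2
tcp_pos: [0.3869, 0.2401, 0.0666]
tcp_rot: [0.755, 0.656, 0.0, -0.0]
contact_force: [-0.7, -0.2, -0.1]
opening: 0.227
grip_force: 0.0
```

>>> {"api": "move_tool", "payload": {
  "deltas": [
    [[0,0,-0.12],[0,0,0]],
    [[0,0,-0.16],[0,0,0]],
    [[0,0,-0.16],[0,0,0]],
    [[0,0,-0.16],[0,0,0]],
    [[0,0.08,-0.16],[0,0,0]],
    [[0,0.16,-0.16],[0,0,0]],
    [[-0.08,0.12,0],[0,0,0]],
    [[-0.08,0,0],[0,0,0]],
    [[0,0,0],[0,0,0]],
    [[0,0,0],[0,0,0]]
  ],
  "aperture": 1
}}

```text
clock: 7.2
tcp_pos: [0.4659, 0.1884, 0.2916]
tcp_rot: [0.755, 0.655, -0.0, -0.0]
contact_force: [-0.5, 0.2, 0.6]
opening: 0.997
grip_force: 0.0
```

```bash
python3 - <<'E'
from h import *
snap('wrist','w3'); go((.50,.22,.3),1.4285)
E
```

```text
now [0.4658 0.1888 0.2917] phi 1.4297 tilt [-2.e-04  2.e-04 -1.e+00] q6 0.475 t 7.25
tool d [ 0.0357  0.0295 -0.0083] dist 0.047
rotvec [-0.0002 -0.0002  0.0012] after rot, tool d [ 0.0357  0.0295 -0.0083]
```

View pics/w3.png

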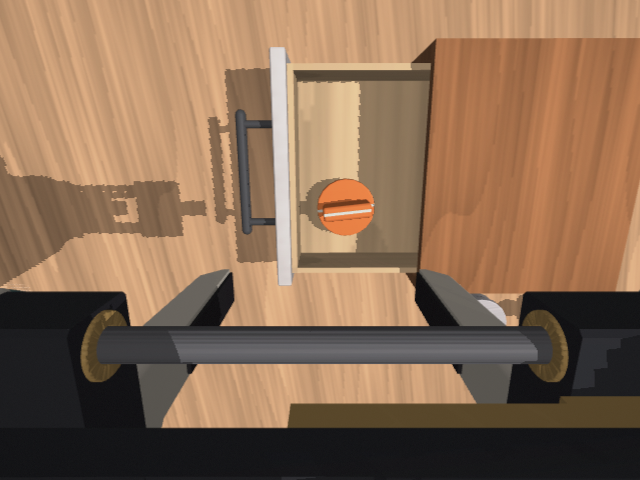

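The drawer is open. The orange lid is near (346,207), and the white wing line runs from about (323,215) to (372,210).

```bash
cat >> h.py <<'E'
def lidpose(im,p,box,zt):
    "line on wing top at zt; cover-plate top 30 mm lower"
    x0,y0,x1,y1=box;hsv=cv2.cvtColor(im,cv2.COLOR_RGB2HSV).astype(int);H,S,V=hsv[...,0],hsv[...,1],hsv[...,2]
    o=((H<16)&(S>150)&(V>120)).astype(np.uint8);w=((S<90)&(V>170)).astype(np.uint8)
    out=[]
    for m in(o,w):
        mm=np.zeros_like(m);mm[y0:y1,x0:x1]=m[y0:y1,x0:x1];n,l,s,c=cv2.connectedComponentsWithStats(mm);i=1+s[1:,4].argmax();out.append(l==i);print(s[i])
    P=np.array([onz(p,u,v,zt)[:2] for v,u in np.argwhere(out[1])],np.float32)*1000
    r=cv2.minAreaRect(P);f=cv2.fitLine(P,cv2.DIST_L2,0,.01,.01).ravel()
    hull=cv2.convexHull(np.argwhere(out[0])[:,::-1].astype(np.int32))
    e=cv2.fitEllipse(hull);Q=onz(p,*e[0],zt-.03)
    print('line rect',r,'yaw',np.arctan2(f[1],f[0]) ,'plate centre',Q, 'ellipse',e)
    return np.array(r[0])/1000,np.arctan2(f[1],f[0])
E
python3 - <<'E'
from h import *
p=bot.camera_params('wrist');im=cv2.imread('pics/w3.png')[:,:,::-1].copy()
c,y=lidpose(im,p,(312,175,380,240),.074)
for ph in(y,y+np.pi): go((*c,.066),ph)
E
```

```text
[ 318  179   56   56 2164]
[319 229  39  11 185]
line rect ((476.6468505859375, 161.39431762695312), (10.55986213684082, 42.23207473754883), 72.18451690673828) yaw -0.26284242 plate centre [0.49032247 0.1875688  0.044     ] ellipse ((345.421875, 206.7113494873047), (55.95426940917969, 57.18125915527344), 74.30265045166016)
now [0.4658 0.1888 0.2917] phi 1.4297 tilt [-2.e-04  2.e-04 -1.e+00] q6 0.475 t 7.25
tool d [-0.0256  0.0147  0.2257] dist 0.228
rotvec [-3.0000e-04  0.0000e+00  1.6925e+00] after rot, tool d [0.0176 0.0236 0.2257]
now [0.4658 0.1888 0.2917] phi 1.4297 tilt [-2.e-04  2.e-04 -1.e+00] q6 0.475 t 7.25
tool d [-0.0256  0.0147  0.2257] dist 0.228
rotvec [-0.0000e+00 -3.0000e-04 -1.4491e+00] after rot, tool d [-0.0176 -0.0236  0.2257]
```

The white mask latched onto the drawer floor, so I'll restrict it to the wing.

```bash
python3 - <<'E'
from h import *
p=bot.camera_params('wrist');im=cv2.imread('pics/w3.png')[:,:,::-1].copy()
c,y=lidpose(im,p,(323,203,373,221),.074)
for ph in(y,y+np.pi): go((*c,.066),ph)
E
```

```text
[323 203  50  18 611]
[324 209  47   8 122]
line rect ((490.0179748535156, 186.50918579101562), (2.71995210647583, 49.09123611450195), 88.53360748291016) yaw -0.026776832 plate centre [0.49275457 0.17993322 0.044     ] ellipse ((348.3675842285156, 212.94747924804688), (23.335229873657227, 58.377830505371094), 85.28609466552734)
now [0.4658 0.1888 0.2917] phi 1.4297 tilt [-2.e-04  2.e-04 -1.e+00] q6 0.475 t 7.25
tool d [0.0011 0.0244 0.2257] dist 0.227
rotvec [-3.0000e-04 -0.0000e+00  1.4565e+00] after rot, tool d [0.0243 0.0016 0.2257]
now [0.4658 0.1888 0.2917] phi 1.4297 tilt [-2.e-04  2.e-04 -1.e+00] q6 0.475 t 7.25
tool d [0.0011 0.0244 0.2257] dist 0.227
rotvec [ 0.0000e+00 -3.0000e-04 -1.6851e+00] after rot, tool d [-0.0243 -0.0016  0.2257]
```

In the tool's units: 0.0244 m is 0.0976, 0.001 m is 0.004, 0.1457 rad is 0.0928.

>>> {"api": "move_tool", "payload": {
  "deltas": [
    [[0.004,0.0976,0],[0,0,0]],
    [[0,0,0],[0,0,0.0928]],
    [[0,0,0],[0,0,0.0928]],
    [[0,0,0],[0,0,0.0928]],
    [[0,0,0],[0,0,0.0928]],
    [[0,0,0],[0,0,0.0928]],
    [[0,0,0],[0,0,0.0928]],
    [[0,0,0],[0,0,0.0928]],
    [[0,0,0],[0,0,0.0928]],
    [[0,0,0],[0,0,0.0928]],
    [[0,0,0],[0,0,0.0928]],
    [[0,0,0],[0,0,0]]
  ],
  "aperture": 0.4
}}

```text
clock: 8.45
tcp_pos: [0.4899, 0.1868, 0.2917]
tcp_rot: [1.0, -0.014, -0.0, -0.0]
contact_force: [1.0, -0.1, -0.4]
opening: 0.403
grip_force: 0.0
```

```bash
python3 - <<'E'
from h import *
bot.get_obs(); go((.4902,.1868,.066),-.027)
E
```

```text
now [0.4899 0.1868 0.2917] phi -0.0288 tilt [-1.e-04  1.e-04 -1.e+00] q6 1.915 t 8.45
tool d [0.0003 0.     0.2257] dist 0.226
rotvec [-0.0001  0.0001 -0.0018] after rot, tool d [0.0003 0.     0.2257]
```

In the tool's units: 0.04 m is 0.16, 0.035 m is 0.14.

>>> {"api": "move_tool", "payload": {
  "deltas": [
    [[0,0,0.16],[0,0,0]],
    [[0,0,0.16],[0,0,0]],
    [[0,0,0.16],[0,0,0]],
    [[0,0,0.14],[0,0,0]],
    [[0,0,0.08],[0,0,0]],
    [[0,0,0.08],[0,0,0]],
    [[0,0,0.064],[0,0,0]],
    [[0,0,0.056],[0,0,0]],
    [[0,0,0],[0,0,0]],
    [[0,0,0],[0,0,0]]
  ]
}}

```text
clock: 9.45
tcp_pos: [0.4904, 0.1862, 0.0672]
tcp_rot: [1.0, -0.013, 0.0, -0.0]
contact_force: [0.3, 0.2, 0.2]
opening: 0.4
grip_force: 0.0
```

>>> {"api": "move_tool", "payload": {
  "deltas": [
    [[0,0,0],[0,0,0]],
    [[0,0,0],[0,0,0]],
    [[0,0,0],[0,0,0]],
    [[0,0,0],[0,0,0]],
    [[0,0,0],[0,0,0]],
    [[0,0,0],[0,0,0]]
  ],
  "aperture": 0,
  "grip_n": 30
}}

```text
clock: 10.05
tcp_pos: [0.4904, 0.1861, 0.0673]
tcp_rot: [1.0, -0.014, 0.0, -0.0]
contact_force: [-0.6, -0.4, 5.7]
opening: 0.169
grip_force: 30.0
```

In the tool's units: -0.04 m is -0.16, -0.03 m is -0.12.

>>> {"api": "move_tool", "payload": {
  "deltas": [
    [[0,0,-0.08],[0,0,0]],
    [[0,0,-0.12],[0,0,0]],
    [[0,0,-0.16],[0,0,0]],
    [[0,0,-0.16],[0,0,0]],
    [[0,0,-0.16],[0,0,0]],
    [[0,0,-0.16],[0,0,0]],
    [[0,0,0],[0,0,0]],
    [[0,0,0],[0,0,0]]
  ]
}}

```text
clock: 10.85
tcp_pos: [0.4903, 0.186, 0.2768]
tcp_rot: [1.0, -0.014, 0.0, -0.0]
contact_force: [-0.4, 0.2, -2.0]
opening: 0.167
grip_force: 30.0
```

```bash
python3 - <<'E'
from h import *
go((.6404,-.2046,.277),1.155)
E
```

```text
now [0.4903 0.186  0.2768] phi -0.0272 tilt [ 5.e-04  2.e-04 -1.e+00] q6 1.912 t 10.85
tool d [ 1.607e-01  3.864e-01 -2.000e-04] dist 0.418
rotvec [ 2.0000e-04 -6.0000e-04 -1.1822e+00] after rot, tool d [-2.967e-01  2.951e-01 -2.000e-04]
```

In the tool's units: 0.0386 m is 0.1544, 0.0161 m is 0.0644.

>>> {"api": "move_tool", "payload": {
  "deltas": [
    [[0.0644,0.1544,0],[0,0,0]],
    [[0.0644,0.1544,0],[0,0,0]],
    [[0.0644,0.1544,0],[0,0,0]],
    [[0.0644,0.1544,0],[0,0,0]],
    [[0.0644,0.1544,0],[0,0,0]],
    [[0.0644,0.1544,0],[0,0,0]],
    [[0.0644,0.1544,0],[0,0,0]],
    [[0.0644,0.1544,0],[0,0,0]],
    [[0.0644,0.1544,0],[0,0,0]],
    [[0.0644,0.1544,0],[0,0,0]]
  ]
}}

```text
clock: 11.85
tcp_pos: [0.6406, -0.2059, 0.2742]
tcp_rot: [1.0, -0.014, -0.001, -0.001]
contact_force: [0.3, 0.8, -1.6]
opening: 0.169
grip_force: 30.0
```

>>> {"api": "move_tool", "payload": {
  "deltas": [
    [[0,0,0],[0,0,-0.0941]],
    [[0,0,0],[0,0,-0.0941]],
    [[0,0,0],[0,0,-0.0941]],
    [[0,0,0],[0,0,-0.0941]],
    [[0,0,0],[0,0,-0.0941]],
    [[0,0,0],[0,0,-0.0941]],
    [[0,0,0],[0,0,-0.0941]],
    [[0,0,0],[0,0,-0.0941]],
    [[0,0,0],[0,0,0]],
    [[0,0,0],[0,0,0]]
  ]
}}

```text
clock: 12.85
tcp_pos: [0.6404, -0.2042, 0.2752]
tcp_rot: [0.839, 0.544, -0.001, -0.001]
contact_force: [0.3, 0.6, -1.3]
opening: 0.171
grip_force: 30.0
```

```bash
python3 - <<'E'
from h import *
snap('wrist','w4'); go((.6404,-.2046,.26),1.155)
E
```

```text
now [ 0.6405 -0.2042  0.2756] phi 1.1508 tilt [-1.5e-03  5.0e-04 -1.0e+00] q6 0.073 t 12.9
tool d [-0.0004  0.0001  0.0156] dist 0.016
rotvec [-0.0015  0.0002 -0.0042] after rot, tool d [-0.0004  0.0001  0.0156]
```

View pics/w4.png

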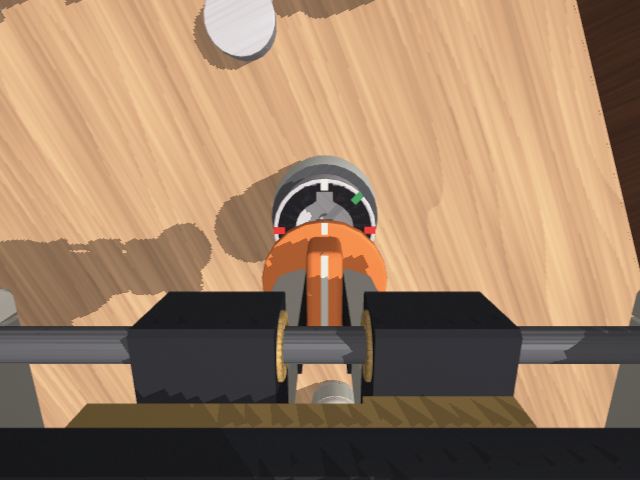

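The lid is held above the mill, with its wing line at u≈324. The white mark is at about (324,185) and the red marks at about (279,230) and (370,230), so the alignment looks right. I'll check it numerically.

```bash
python3 - <<'E'
from h import *
p=bot.camera_params('wrist');im=cv2.imread('pics/w4.png')[:,:,::-1].copy();o=bot.get_obs();T=o['tcp_pos']
R=Ro.from_quat(o['tcp_rot']).as_matrix()
tool=lambda P:(R.T@(np.array(P)-T)).round(4)
d=mill(im,p,.13,(270,178,380,240))
for k in d:
  for q in d[k]: print(k,q,'tool',tool((*q[0],.13))[:2])
g=im.astype(int); w=(g.min(2)>170)
zt=T[2]+.008
for v in range(222,326,12):
  u=np.nonzero(w[v,300:350])[0]+300
  if len(u): print(v,u.min(),u.max(),tool(onz(p,u.mean(),v,zt))[:2])
E
```

```text
green ([0.6761, -0.1909], 74, [356.3, 198.2]) tool [0.0267 0.0273]
red ([0.605, -0.1893], 83, [279.4, 230.0]) tool [-0.0008 -0.0382]
red ([0.6755, -0.2204], 84, [369.0, 229.7]) tool [-0.0005  0.0388]
white ([0.6449, -0.1706], 430, [312.6, 191.2]) tool [ 0.0325 -0.0094]
white ([0.6896, -0.1844], 13, [368.3, 184.5]) tool [0.0381 0.037 ]
white ([0.6819, -0.2048], 105, [369.0, 210.4]) tool [0.0164 0.0383]
white ([0.6289, -0.1876], 138, [303.7, 217.2]) tool [ 0.0105 -0.0171]
white ([0.6408, -0.2033], 55, [324.0, 228.0]) tool [0.001  0.0002]
white ([0.6, -0.1933], 18, [276.2, 236.4]) tool [-0.0065 -0.0412]
white ([0.676, -0.2273], 19, [372.6, 236.5]) tool [-0.0066  0.0421]
222 300 304 [ 0.039  -0.0088]
234 322 326 [0.034  0.0002]
258 321 327 [0.0236 0.0002]
270 321 327 [0.0183 0.0002]
```

In the tool's units: 0.03 m is 0.12, -0.0005 m is -0.002, -0.004 rad is -0.0025.

>>> {"api": "move_tool", "payload": {
  "deltas": [
    [[-0.002,0,0.12],[0,0,-0.0025]],
    [[0,0,0.12],[0,0,0]],
    [[0,0,0.08],[0,0,0]],
    [[0,0,0.04],[0,0,0]],
    [[0,0,0],[0,0,0]],
    [[0,0,0],[0,0,0]]
  ]
}}

```text
clock: 13.5
tcp_pos: [0.6408, -0.2048, 0.1879]
tcp_rot: [0.837, 0.547, 0.0, 0.0]
contact_force: [-0.3, -0.5, -1.1]
opening: 0.171
grip_force: 30.0
```

>>> {"api": "move_tool", "payload": {
  "deltas": [
    [[0,0,0.016],[0,0,0]],
    [[0,0,0.016],[0,0,0]],
    [[0,0,0.016],[0,0,0]],
    [[0,0,0.012],[0,0,0]],
    [[0,0,0],[0,0,0]]
  ]
}}

```text
clock: 14.0
tcp_pos: [0.6403, -0.2046, 0.1712]
tcp_rot: [0.837, 0.548, -0.0, -0.0]
contact_force: [0.3, -0.7, -1.6]
opening: 0.169
grip_force: 30.0
```

```bash
python3 - <<'E'
from h import *
go((.6402,-.2047,.161),1.155)
E
```

```text
now [ 0.6403 -0.2046  0.1712] phi 1.1592 tilt [-7.e-04  3.e-04 -1.e+00] q6 0.064 t 14.0
tool d [-0.0001 -0.0001  0.0102] dist 0.01
rotvec [-0.0008  0.      0.0042] after rot, tool d [-0.0001 -0.0001  0.0102]
```

In the tool's units: 0.003 m is 0.012, 0.002 m is 0.008, 0.002 rad is 0.0013.

>>> {"api": "move_tool", "payload": {
  "deltas": [
    [[0,0,0.012],[0,0,0.0013]],
    [[0,0,0.008],[0,0,0]],
    [[0,0,0.008],[0,0,0]],
    [[0,0,0.008],[0,0,0]],
    [[0,0,0.004],[0,0,0]],
    [[0,0,0],[0,0,0]],
    [[0,0,0],[0,0,0]]
  ]
}}

```text
clock: 14.7
tcp_pos: [0.6405, -0.2047, 0.1619]
tcp_rot: [0.837, 0.547, 0.0, 0.0]
contact_force: [-0.9, -0.3, -2.0]
opening: 0.173
grip_force: 30.0
```

>>> {"api": "move_tool", "payload": {
  "deltas": [
    [[0,0,0.004],[0,0,0]],
    [[0,0,0.004],[0,0,0]],
    [[0,0,0],[0,0,0]],
    [[0,0,0],[0,0,0]]
  ]
}}

```text
clock: 15.1
tcp_pos: [0.6405, -0.2048, 0.1613]
tcp_rot: [0.837, 0.547, 0.0, 0.0]
contact_force: [-5.5, 0.4, 9.6]
opening: 0.167
grip_force: 30.0
```

In the tool's units: -0.0004 m is -0.0016, -0.0002 m is -0.0008, 0.07 rad is 0.0446.

>>> {"api": "move_tool", "payload": {
  "deltas": [
    [[-0.0008,-0.0016,0],[0,0,0]],
    [[0,0,0],[0,0,0.0446]],
    [[0,0,0],[0,0,0.0446]],
    [[0,0,0],[0,0,0.0446]],
    [[0,0,0],[0,0,0.0446]],
    [[0,0,0],[0,0,0.0446]],
    [[0,0,0],[0,0,0.0446]],
    [[0,0,0],[0,0,0]],
    [[0,0,0],[0,0,0]]
  ]
}}

```text
clock: 16.0
tcp_pos: [0.6405, -0.2049, 0.1613]
tcp_rot: [0.933, 0.36, 0.001, 0.001]
contact_force: [-1.7, 1.1, 8.0]
opening: 0.171
grip_force: 30.0
```

```bash
python3 - <<'E'
from h import *
print(bot.get_obs()['torque'])
go((.6402,-.2047,.161),.370)
E
```

```text
[ 0.12667693  0.21910871 -0.10333344]
now [ 0.6405 -0.2049  0.1613] phi 0.737 tilt [ 1.9e-03 -6.0e-04 -1.0e+00] q6 0.486 t 16.0
tool d [-0.0001 -0.0003  0.0003] dist 0.0
rotvec [ 0.0015 -0.0013  0.367 ] after rot, tool d [-0.0002 -0.0003  0.0003]
```

In the tool's units: 0.07 rad is 0.0446.

>>> {"api": "move_tool", "payload": {
  "deltas": [
    [[0,0,0],[0,0,0.0446]],
    [[0,0,0],[0,0,0.0446]],
    [[0,0,0],[0,0,0.0446]],
    [[0,0,0],[0,0,0.0446]],
    [[0,0,0],[0,0,0.0382]],
    [[0,0,0],[0,0,0.0172]],
    [[0,0,0],[0,0,0]],
    [[0,0,0],[0,0,0]],
    [[0,0,0],[0,0,0]]
  ]
}}

```text
clock: 16.9
tcp_pos: [0.6404, -0.2048, 0.1613]
tcp_rot: [0.983, 0.184, 0.001, 0.0]
contact_force: [-2.7, 1.3, 8.0]
opening: 0.168
grip_force: 30.0
```

```bash
python3 - <<'E'
from h import *
snap('wrist','w5');im,p=snap('top','t5');cv2.imwrite('pics/t5c.png',cv2.resize(im[200:280,350:450,::-1],None,fx=6,fy=6))
print(bot.get_obs()['torque'])
go((.6402,-.2047,.161),.370)
E
```

```text
[0.19611689 0.38742656 0.06822746]
now [ 0.6404 -0.2048  0.1613] phi 0.3703 tilt [ 1.8e-03 -5.0e-04 -1.0e+00] q6 0.853 t 17.0
tool d [-0.0001 -0.0001  0.0003] dist 0.0
rotvec [ 0.0011 -0.0014  0.0003] after rot, tool d [-0.0001 -0.0001  0.0003]
```

View pics/w5.png

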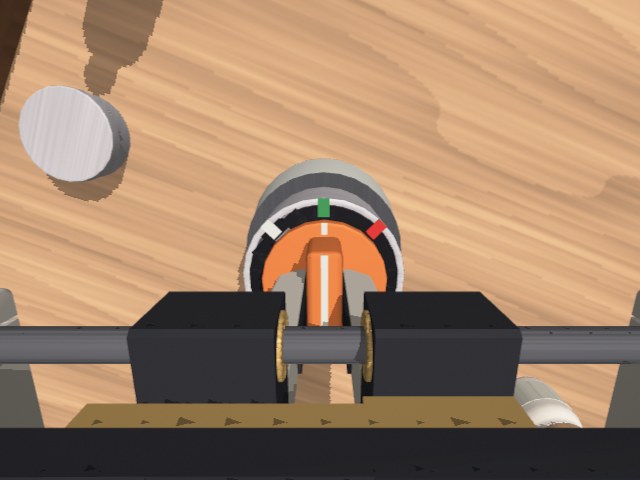

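The wing line at u≈324 points straight at the green mark at (323,207). White at (271,229) and red at (377,229) sit evenly on either side, and the cover plate lies on the collar.

```bash
python3 -c "
from bench import bot
print(bot.finish_job())"
```

```text
the job is handed in; nothing more can be done
None
```

The job is handed in at about 17 s: the lid is seated in the mill and gripped at 30 N, with its wing held on the green marks in the last wrist picture, though the hand-in returned no verdict.

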